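Swap the failed cartridge in an air-treatment unit and switch it on

ROBOT

A 6-joint arm with a two-finger parallel gripper is mounted at the origin on the work surface. World frame = base frame: x ahead of the robot, y to its left, z up, the work surface at z = 0. Lengths are in m, angles in degrees, forces in N, time in s.
With the tool pointing down it reaches from about 0.3 to 0.75 m from the base axis. Payload 8.5 kg.
Tool frame: the origin (TCP) lies midway between the tips of the shut fingers; the grasp point (between the pads) lies grasp_offset behind it (grasp_offset is the distance from the TCP to the grasp point, in m); z points along the fingers, y is the line along which they close (so a half turn about z gives the same grasp; the last joint's range is limited). The gripper opens to 85 mm and grips with 20 to 120 N. Pads are 22 mm wide; open, the fingers measure 114 mm over their backs; the gripper's body (76 mm by 85 mm) begins 54 mm behind the grasp point. The pads swing forward as they close: fully open they stand 13 mm farther back than shut.
Start: joints at [-88.425, 21.807, 74.336, -0, 83.858, -12.336], TCP at [0.132, -0.534, 0.231] pointing down, gripper open.
Joint ranges: [-178.18, 178.18], [-50.72, 133.34], [12.68, 142.11], [-81.47, 261.47], [9.98, 163.14], [-165.26, 165.26]. Speed limits (degrees/s): [136.94, 136.94, 180, 180, 180, 180].

INTERFACE

Orientations are given as a 3x3 rotation matrix whose columns are the frame's x, y, z axes.
In Python, from rig import observe, get_image, camera_params, close_job, grasp_offset gives the robot as it stands.
- The arm moves only by the shell command python3 -m handwheel 'ROWS' [OPENING] [FORCE]. ROWS is JSON, a list of rows, each a list of 2 entries, a list of its own where there are three numbers: the shift along the tool's x, y, z as a fraction of full scale, then the turn, a rotation vector about the tool's x, y, z as a fraction of full scale. In form: [[[dx, dy, dz], [ax, ay, az]], ...]. A call has 1 to 10 rows; each row is the pose to reach, as a shift and turn from the pose commanded when the call began, along the tool's axes at that moment, turning the shorter way round; what a row does not reach only later rows make up. Full scale, the value 1, is 0.5 m for a shift and pi rad for a turn. A row lasts 1/10 s, in which the tool goes at most 50 mm and 8.59 degrees, less where a joint would pass 70% of its speed; a pose out of reach is approached as far as the arm can. A call with a number of a shift or a turn outside -1 to 1 is refused whole. A call with a gripper value outside its range is refused whole. OPENING is the opening, from 0 (shut) to 1 (fully open), set as the call begins (- or left out, the last holds). The fingers move at their own pace and stop on an object; FORCE is the grip in N (left out, the last holds). Time passes only in rows, so rows that repeat a pose let the fingers close. It gives the time, the measured TCP pose, the force, the opening and the grip force at its end, in the units of the state.
- observe(): the state, without advancing time (a new reading comes with each control period).
- get_image(name): name is "side" or "top" or "wrist"; returns (picture, depth): 420x560x3 uint8, red, green, blue; 420x560 float32, m along the optical axis (not along the pixel's ray), 0 where there is no reading.
- camera_params(name): a dict with "K" (3x3 intrinsics, pixels), "k1" (the pictures are not rectified: a ray, as slopes to the right and down, at radius r is drawn at 1 + k1 r^2 times it, then the intrinsics apply), "R" (3x3) and "t" (3): a world point X has camera coordinates R X + t. Camera axes: x right, y down, z forward; pixel columns grow to the right and rows downward; lengths in m; the calibration is good to about 2 mm. A picture is of the moment at which its call begins: read the wrist's pose just before it. camera_params takes no time and is no camera call; for the wrist camera it gives the pose at the moment of the call.
- close_job(): hands the job in; it is judged then, once.
The state is a dict: "time_s": time; "q": joint angles; "qvel": joint speeds; "joint_efforts": joint torques, N m; "position": TCP position; "tool_rot": TCP orientation; "ft_force": force on the tool from outside, world axes, zero at the start; "wrist_torque": the same for the moment, N m; "grip_width": finger opening in m; "gripper_force": force on a finger pad.
Only numpy, scipy, OpenCV 4.12 (cv2) and the standard library are available. Lean on these libraries where they do the work, as an engineer would, in place of code of your own. Each camera call takes 0.05 s, during which the arm holds its last target. There are 200 camera calls.

TASK

Pull the failed cartridge with the red top out of the steel unit and put it in the red bin. Then fit the new green-topped cartridge into the bay this frees and press it fully home, flush with the unit's top, and only after that throw the unit's power lever all the way over to the green-marked side. Leave the black-topped and the blue-topped cartridge where they are, and do not knock the lever before its turn.

Things in the scene. Friction and masses are not known exactly. Their poses are not given: they have to be found in the camera images.
- unit: fixed steel housing, 170 (x) x 200 (y) x 80 mm high, with two rectangular bays open at the top, side by side at y = +42 and -42 mm, each 113 (x) x 59 (y) mm and 60 mm deep (floor 20 mm above the bench). A step 20 mm high (80 x 130 mm) on its -x side carries the power lever. Origin: centre of the housing's underside; z up, x along the bays' length
- bay_left (a point): centre of the mouth of the unit's +y bay, at the level of the unit's top (80 mm above the bench). In each bay's end walls, 45 mm below the rim, brass spring contacts grip the cartridge: the last 10 to 20 mm must be pressed down with 10 to 15 N, and pulling out takes a few newtons
- bay_right (a point): centre of the mouth of the bay at the unit's -y side, at the level of the unit's top
- power_lever (a joint): yellow-knobbed lever on a black block on the step, 125 mm to the -x side of the unit's origin. It swings about an axis along the unit's x, 42 mm above the bench: at 0 it leans 0.5 rad to the unit's -y side (off, black mark), at 1.0 (its stop) 0.5 rad to the +y side (on, green mark). It stays where it is left
- power_lever_tip (a point): centre of the yellow ball knob (26 mm across) at the lever's tip, 90 mm from the lever's axis; the rod is 10 mm thick
- red_cartridge: failed cartridge: grey box 110 (x) x 56 (y) x 60 mm high (the lowest 12 mm taper in by 3 mm all round), at the start seated home in one of the unit's two bays. Top and pull fin are red; the fin, 60 (x) x 16 (y) x 32 mm high, stands on the middle of the top (z 60 to 92 mm). Origin: centre of the underside; z up, x along the length
- green_cartridge: new cartridge: grey box 110 (x) x 56 (y) x 60 mm high (the lowest 12 mm taper in by 3 mm all round), standing on the bench beside the unit. Top and pull fin are green; the fin, 60 (x) x 16 (y) x 32 mm high, stands on the middle of the top (z 60 to 92 mm). Origin: centre of the underside; z up, x along the length
- black_cartridge: good cartridge: grey box 110 (x) x 56 (y) x 60 mm high (the lowest 12 mm taper in by 3 mm all round), seated home in the unit's other bay; leave it. Top and pull fin are black; the fin, 60 (x) x 16 (y) x 32 mm high, stands on the middle of the top (z 60 to 92 mm). Origin: centre of the underside; z up, x along the length
- blue_cartridge: spare cartridge: grey box 110 (x) x 56 (y) x 60 mm high (the lowest 12 mm taper in by 3 mm all round) of another type, standing on the bench beside the unit; leave it. Top and pull fin are blue; the fin, 60 (x) x 16 (y) x 32 mm high, stands on the middle of the top (z 60 to 92 mm). Origin: centre of the underside; z up, x along the length
- red_bin: fixed red open-topped bin, 130 (x) x 190 (y) x 60 mm high, walls and floor 4 mm. Origin: centre of the underside; z up
- blue_bin: blue bin of the same shape and size as the red one, not used
There are look-alikes about, which are no part of the job. Leave any white look-alike of the red_cartridge alone.

How it is judged (in metres and radians):
On the way, in this order (a step that is already met when the one before it is completed fails the run):
1. the red cartridge lies in the red bin, released (x of red_cartridge in the frame of red_bin between -0.063 and 0.063 m and y of red_cartridge in the frame of red_bin between -0.093 and 0.093 m and z of red_cartridge in the frame of red_bin below 0.055 m and contact force between red_cartridge and the fingers below 0.1 N and linear speed of red_cartridge below 0.03 m/s), for 0.2 s.
2. the green cartridge is pressed home in the freed bay, flush with the unit's top, with the lever still off ((horizontal distance between green_cartridge and bay_left below 0.005 m or horizontal distance between green_cartridge and bay_right below 0.005 m) and z of green_cartridge in the frame of unit below 0.0225 m and angle between green_cartridge's own z axis and vertical below 0.05 rad and angle between the x axis of green_cartridge and the x axis of unit, either way round below 0.08 rad and value of joint power_lever below 0.5 rad), for 0.2 s.
3. the power lever is thrown over to on (value of joint power_lever above 0.9 rad), for 0.2 s.
At the end, for the whole second after the job is handed in: Red cartridge at rest in the red bin; green one in the freed bay, within 5 mm of its centre, at most 2.5 mm proud, straight to 3 degrees; black-topped one still home in its bay; lever at 0.9 rad or more; blue cartridge within 30 mm of its start; all released (all of step 1 and (horizontal distance between green_cartridge and bay_left below 0.005 m or horizontal distance between green_cartridge and bay_right below 0.005 m) and z of each of green_cartridge, black_cartridge in the frame of unit below 0.0225 m and angle between each of green_cartridge, black_cartridge's own z axis and vertical below 0.05 rad and angle between the x axis of each of green_cartridge, black_cartridge and the x axis of unit, either way round below 0.08 rad and (horizontal distance between black_cartridge and bay_left below 0.005 m or horizontal distance between black_cartridge and bay_right below 0.005 m) and value of joint power_lever above 0.9 rad and linear speed of green_cartridge below 0.02 m/s and contact force between green_cartridge and the fingers below 0.1 N and distance of blue_cartridge from where it was at the start of the episode below 0.03 m); the robot touches nothing.
It fails at once if the black-topped cartridge is shifted by more than 10 mm (distance of black_cartridge from where it was at the start of the episode above 0.01 m).
It fails at once if the blue cartridge is shifted by more than 30 mm (distance of blue_cartridge from where it was at the start of the episode above 0.03 m).
It fails at once if the power lever is thrown on before the green cartridge is home (value of joint power_lever above 0.5 rad and not ((horizontal distance between green_cartridge and bay_left below 0.005 m or horizontal distance between green_cartridge and bay_right below 0.005 m) and z of green_cartridge in the frame of unit below 0.0225 m and angle between green_cartridge's own z axis and vertical below 0.05 rad and angle between the x axis of green_cartridge and the x axis of unit, either way round below 0.08 rad)).
It also fails if it takes over 72 s, if anything falls off the work surface, if the arm or the gripper's body presses on something with over 40 N, if the wrist force passes 120 N, or if a joint passes its speed limit or range.

## Working session

There is one attempt and no reset: what is moved stays moved. The work goes in short steps, Python scripts to look and compute and a shell command to move; the robot and the scene stay as the last step left them, time stands still between calls to the robot, and variables do not carry over. Pictures are saved under pics/ and viewed, at most 10 in all, crops included, and the job is handed in when it is done.

```bash
mkdir -p pics; ls; cat > h.py <<'E'
import numpy as np, cv2
from rig import observe, get_image, camera_params, grasp_offset
def snap(n):
    P=camera_params(n); im,d=get_image(n); np.savez('last_%s.npz'%n,im=im,d=d,**{k:np.array(P[k]) for k in('K','k1','R','t')}); return im,d,P
def load(n):
    z=np.load('last_%s.npz'%n); return z['im'],z['d'],{k:z[k] for k in('K','k1','R','t')}
def cloud(d,P):
    K=np.array(P['K']);k1=float(P['k1'])
    h,w=d.shape;u,v=np.meshgrid(np.arange(w),np.arange(h))
    pts=np.stack([u,v],-1).reshape(-1,1,2).astype(float)
    n=cv2.undistortPoints(pts,K,np.array([k1,0,0,0.])).reshape(h,w,2)
    c=np.dstack([n*d[...,None],d])
    return (c-np.array(P['t']))@np.array(P['R'])  # R^T(c-t)
def save(im,f): cv2.imwrite('pics/'+f,cv2.cvtColor(im,cv2.COLOR_RGB2BGR))
E
python3 - <<'E'
from h import *
for n in('top','side'):
    im,d,P=snap(n); save(im,n+'0.png'); print(n,P['t'],P['R'],P['K'][0],P['k1'])
o=observe(); print(o,grasp_offset)
E
```

```text
pics
top [-0.00223131  0.43588985  1.07473147] [[ 0.01707015 -0.99981178 -0.00922078]
 [-0.99848617 -0.0165638  -0.05245013]
 [ 0.05228753  0.01010215 -0.99858097]] [447.75695986   0.         284.37480856] -0.058077359271255236
side [0.41400076 0.08326031 1.14234798] [[-0.99952234  0.01912266 -0.02427803]
 [ 0.03058439  0.4992509  -0.86591751]
 [-0.00443781 -0.86624642 -0.49959728]] [491.25649951   0.         278.61801539] -0.1592322683139178
{'time_s': 0.1, 'q': array([-8.84239828e+01,  2.18385422e+01,  7.43799628e+01, -1.20594492e-03,
        8.38593324e+01, -1.23337862e+01]), 'qvel': array([ 0.09286173, -0.01013165, -0.177037  ,  0.01362679,  0.00119129,
        0.04020726]), 'joint_efforts': array([ 3.65551910e-03, -4.49220192e+01, -2.31653720e+01, -1.58597845e-04,
        3.66226828e-03,  8.56609887e-06]), 'position': array([ 0.13222011, -0.53359153,  0.23076293]), 'tool_rot': array([[ 9.70674827e-01,  2.40396292e-01, -5.82826572e-05],
       [ 2.40396147e-01, -9.70673915e-01,  1.35742886e-03],
       [ 2.69747408e-04, -1.33163295e-03, -9.99999077e-01]]), 'ft_force': array([-0.10709919,  0.27860266, -0.2392002 ]), 'wrist_torque': array([ 0.00780421, -0.00854067, -0.01879633]), 'gripper_force': 0.0, 'grip_width': 0.08558664665047741} 0.0187
```

View pics/top0.png

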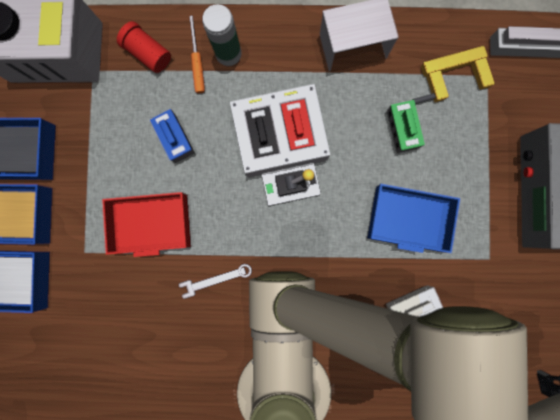

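View pics/side0.png

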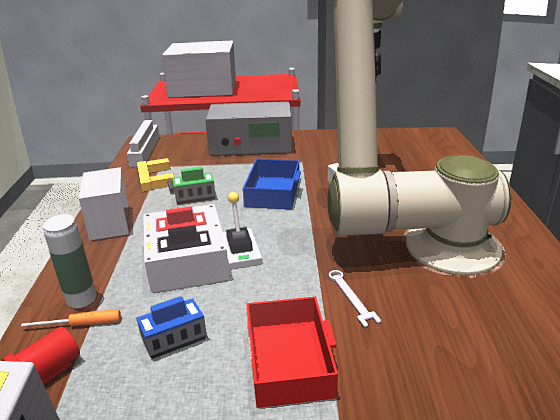

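The top view shows the unit at (280,130). The red cartridge is in its right (-y) bay with its fin at (298,125), and the black one is at (262,133). Green is at (407,126), blue at (171,135), the red bin at (146,225), the blue bin at (414,218) and the lever knob at (308,175).

Things that could be taken for the red cartridge:
- the red cylinder at (145,47)
- the red bin at (146,225)
- the white look-alike at (415,303)
- the black cartridge at (262,133)

I choose the red-topped one at (298,125). Next I measure it and check it in a close crop.

```bash
cat > m.py <<'E'
from h import *
def fin(W,im,box,col,zr):
    x0,y0,x1,y1=box; w=W[y0:y1,x0:x1]; hsv=cv2.cvtColor(im,cv2.COLOR_RGB2HSV)[y0:y1,x0:x1].astype(int)
    h,s,v=hsv[...,0],hsv[...,1],hsv[...,2]
    if col=='red': m=((h<8)|(h>172))&(s>150)
    elif col=='green': m=(abs(h-65)<20)&(s>100)
    elif col=='blue': m=(abs(h-112)<12)&(s>120)
    elif col=='yellow': m=(abs(h-25)<6)&(s>120)
    elif col=='black': m=(v<70)
    else: m=v>-1
    m&=(w[...,2]>zr[0])&(w[...,2]<zr[1])
    p=w[m]; 
    if len(p)<5: return len(p)
    r=cv2.minAreaRect((p[:,:2]*1000).astype(np.float32))
    return len(p),'mean',p.mean(0).round(4),'zmed',np.median(p[:,2]).round(4),'rect',np.round(r[0],1),np.round(r[1],1),round(r[2],1)
E
python3 - <<'E'
from m import *
im,d,P=load('top');W=cloud(d,P)
print('redtop',fin(W,im,(275,90,325,160),'red',(.06,.095)))
print('redfin',fin(W,im,(275,90,325,160),'red',(.10,.13)))
print('blackfin',fin(W,im,(240,100,280,165),'black',(.10,.13)))
print('greentop',fin(W,im,(380,90,430,160),'green',(.05,.07)))
print('greenfin',fin(W,im,(380,90,430,160),'green',(.08,.11)))
print('bluefin',fin(W,im,(145,100,200,165),'blue',(.08,.11)))
print('unittop',fin(W,im,(225,80,335,180),'any',(.07,.09)))
print('knob',fin(W,im,(295,160,325,190),'yellow',(.08,.16)))
print('bin rim',fin(W,im,(90,180,200,265),'red',(.05,.07)))
print('yellow',fin(W,im,(420,40,500,110),'yellow',(-.1,.2)))
print('near green dark',[ (u,v,W[v,u].round(3)) for u,v in((428,98),(415,100),(435,97),(407,126))])
a=cv2.resize(im[75:215,220:450],None,fx=3.4,fy=3.4,interpolation=cv2.INTER_CUBIC);save(a,'crop1.png')
E
```

```text
redtop (662, 'mean', array([ 0.6324, -0.0211,  0.0796]), 'zmed', np.float64(0.0794), 'rect', array([634.3, -21.4]), array([107.6,  54.4]), 12.9)
redfin (192, 'mean', array([ 0.6324, -0.0222,  0.1103]), 'zmed', np.float64(0.1106), 'rect', array([633.5, -22.3]), array([56.8, 16.1]), 12.9)
blackfin (180, 'mean', array([0.6136, 0.0594, 0.1107]), 'zmed', np.float64(0.1107), 'rect', array([614.3,  59.6]), array([55.6, 16. ]), 13.1)
greentop (680, 'mean', array([ 0.6402, -0.2771,  0.0593]), 'zmed', np.float64(0.0592), 'rect', array([ 643. , -280.3]), array([110.3,  57.5]), 13.1)
greenfin (216, 'mean', array([ 0.642 , -0.2798,  0.0894]), 'zmed', np.float64(0.0902), 'rect', array([ 642.3, -281.4]), array([58.8, 17.7]), 12.6)
bluefin (171, 'mean', array([0.611 , 0.2764, 0.0901]), 'zmed', np.float64(0.0904), 'rect', array([611.6, 276.4]), array([55.2, 16.1]), 28.3)
unittop (5819, 'mean', array([0.6234, 0.0185, 0.0792]), 'zmed', np.float64(0.0792), 'rect', array([605.8,  14.4]), array([210.6, 200.6]), 13.3)
knob (93, 'mean', array([ 0.5105, -0.0456,  0.1319]), 'zmed', np.float64(0.1324), 'rect', array([511.1, -46. ]), array([19.3, 21.9]), 0.1)
bin rim (652, 'mean', array([0.3846, 0.3335, 0.058 ]), 'zmed', np.float64(0.0584), 'rect', array([395.4, 332.9]), array([139.9, 190. ]), 5.8)
yellow (1544, 'mean', array([ 0.7945, -0.4158,  0.0276]), 'zmed', np.float64(0.0286), 'rect', array([ 791.8, -425.4]), array([109.6, 175.8]), 17.3)
near green dark [(428, 98, array([ 0.721, -0.343,  0.02 ])), (415, 100, array([ 0.714, -0.31 ,  0.021])), (435, 97, array([ 0.725, -0.361,  0.017])), (407, 126, array([ 0.635, -0.276,  0.077]))]
```

View pics/crop1.png

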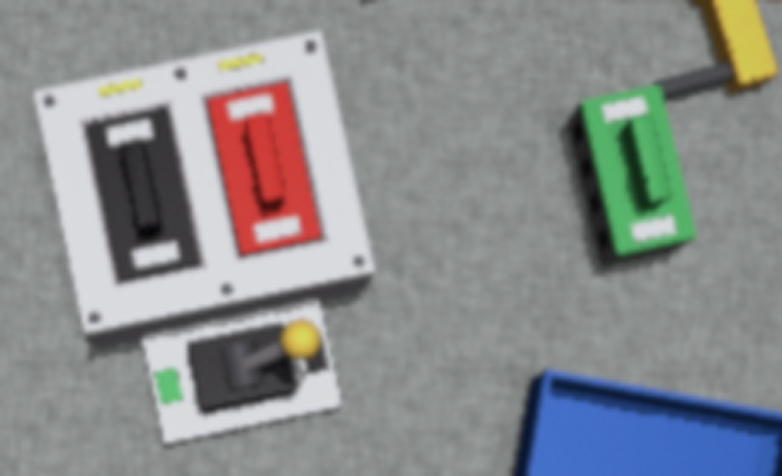

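The crop confirms the choice: the red top with its red fin sits in the -y bay and black is next to it. The lever leans to -y (off) and the green mark is on the +y side. The unit's yaw is about +13°, and the green cartridge has about the same yaw. Heights and sizes match the description, so I start moving.

```bash
cat > go.py <<'E'
import sys; from h import *; from scipy.spatial.transform import Rotation as Rn
def plan(x,y,z,yaw):
    o=observe();R=np.array(o['tool_rot']);a=np.radians(yaw)
    T=np.array([[np.cos(a),np.sin(a),0],[np.sin(a),-np.cos(a),0],[0,0,-1.]])
    s=R.T@(np.array([x,y,z])-o['position'])/.5; r=Rn.from_matrix(R.T@T).as_rotvec()/np.pi
    print('t',round(o['time_s'],2),'pos',o['position'].round(4),'q',o['q'].round(0),'F',o['ft_force'].round(1),'w',round(o['grip_width'],4),'shift',s.round(4),'turn',r.round(4))
if __name__=='__main__': plan(*map(float,sys.argv[1:5]))
E
python3 -m handwheel '[[[0.02,-0.012,0],[0,0,0]],[[0.07,-0.042,0],[0,0,0]],[[0.14,-0.085,0],[0,0,0]],[[0.22,-0.135,0],[0,0,0]],[[0.3,-0.185,0],[0,0,0]],[[0.38,-0.235,0],[0,0,0]],[[0.46,-0.285,0],[0,0,0]],[[0.53,-0.33,0],[0,0,0]],[[0.58,-0.36,0],[0,0,0]],[[0.6,-0.37,0],[0,0,0.005]]]'
python3 go.py 0.633 -0.022 0.2 13
```

```text
time_s: 1.1
position: [0.3804, -0.2792, 0.2314]
tool_rot: [[0.974, 0.228, 0.0], [0.228, -0.974, 0.001], [0.0, -0.0, -1.0]]
ft_force: [0.7, -0.2, -0.4]
grip_width: 0.0854
gripper_force: 0.0
t 1.1 pos [ 0.3804 -0.2792  0.2314] q [-51.  14.  86.   0.  80.  26.] F [ 0.7 -0.2 -0.4] w 0.0854 shift [ 0.6092 -0.3856  0.0631] turn [-0.0002 -0.0001  0.001 ]
```

```bash
python3 -m handwheel '[[[0.02,-0.012,0.002],[0,0,0]],[[0.08,-0.05,0.005],[0,0,0]],[[0.16,-0.1,0.01],[0,0,0]],[[0.24,-0.15,0.02],[0,0,0]],[[0.32,-0.2,0.03],[0,0,0]],[[0.4,-0.25,0.04],[0,0,0]],[[0.48,-0.305,0.05],[0,0,0]],[[0.55,-0.35,0.06],[0,0,0]],[[0.595,-0.378,0.063],[0,0,0]],[[0.607,-0.384,0.063],[0,0,0]]]'
python3 -m handwheel '[[[0,0,0],[0,0,0]],[[0,0,0],[0,0,0]]]' >/dev/null
python3 go.py 0.633 -0.022 0.2 13
python3 - <<'E'
from m import *
im,d,P=snap('wrist');save(im,'wrist1.png');W=cloud(d,P)
m=np.isfinite(W[...,2])&(d>0)
print(fin(W,im,(0,0,560,420),'red',(.10,.12)),fin(W,im,(0,0,560,420),'red',(.07,.09)))
print(fin(W,im,(0,0,560,420),'black',(.10,.115)))
E
```

```text
time_s: 2.1
position: [0.6323, -0.0243, 0.1987]
tool_rot: [[0.974, 0.228, -0.001], [0.228, -0.974, 0.001], [-0.001, -0.001, -1.0]]
ft_force: [-0.3, -0.5, 0.1]
grip_width: 0.0852
gripper_force: 0.0
t 2.3 pos [ 0.6308 -0.0275  0.1999] q [-13.  31.  63.  -0.  85.  64.] F [-0.4 -0.5 -0.4] w 0.0855 shift [ 0.0067 -0.0098 -0.0002] turn [ 0.      0.0001 -0.0002]
(1311, 'mean', array([ 0.6395, -0.0204,  0.1111]), 'zmed', np.float64(0.1114), 'rect', array([630.4,  12.1]), array([58.3, 83.3]), 12.4) (4679, 'mean', array([ 0.6416, -0.0201,  0.0797]), 'zmed', np.float64(0.0796), 'rect', array([631.6,   2.3]), array([109. , 104.3]), 13.0)
(1893, 'mean', array([0.6459, 0.0323, 0.1096]), 'zmed', np.float64(0.1109), 'rect', array([678.4, -10.4]), array([143.6, 306.6]), 74.7)
```

View pics/wrist1.png

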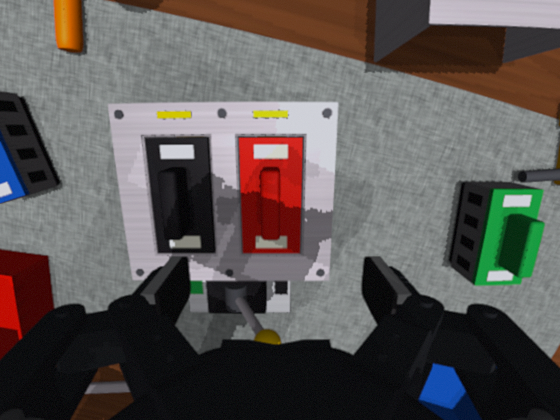

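The wrist view shows the red fin at (270,203), the black fin at (175,203) and the knob at (267,338), with the fingers either side of the red fin. I restrict the measurement to the red cartridge's area.

```bash
python3 - <<'E'
from m import *
im,d,P=load('wrist');W=cloud(d,P)
print(fin(W,im,(238,150,305,250),'red',(.106,.12)));print(fin(W,im,(236,130,306,256),'red',(.07,.09)))
print(fin(W,im,(145,160,212,245),'black',(.106,.115)))
print(fin(W,im,(500,210,545,285),'green',(.085,.1)))
E
```

```text
(1289, 'mean', array([ 0.6391, -0.0206,  0.1113]), 'zmed', np.float64(0.1114), 'rect', array([637.6, -20.7]), array([58.3, 15.5]), 13.1)
(4677, 'mean', array([ 0.6416, -0.0201,  0.0797]), 'zmed', np.float64(0.0796), 'rect', array([636.9, -21.1]), array([109. ,  56.3]), 13.0)
(1380, 'mean', array([0.6203, 0.0597, 0.111 ]), 'zmed', np.float64(0.1113), 'rect', array([618.9,  60.1]), array([58.9, 16.5]), 13.6)
(1053, 'mean', array([ 0.6475, -0.2776,  0.0904]), 'zmed', np.float64(0.091), 'rect', array([ 646.8, -279.9]), array([59.3, 17.3]), 13.8)
```

```bash
python3 go.py 0.6365 -0.021 0.12 13; python3 -m handwheel '[[[0.006,-0.006,0.02],[0,0,0]],[[0.012,-0.012,0.06],[0,0,0]],[[0.012,-0.012,0.1],[0,0,0]],[[0.012,-0.012,0.13],[0,0,0]],[[0.012,-0.012,0.15],[0,0,0]],[[0.012,-0.012,0.16],[0,0,0]],[[0.012,-0.012,0.16],[0,0,0]],[[0.012,-0.012,0.16],[0,0,0]]]' >/dev/null; python3 go.py 0.6365 -0.021 0.085 13
```

```text
t 2.35 pos [ 0.6308 -0.0278  0.2001] q [-13.  31.  63.  -0.  85.  64.] F [ 0.  -0.7  0.5] w 0.0852 shift [ 0.0142 -0.0107  0.1601] turn [ 0.0001  0.     -0.0004]
t 3.15 pos [ 0.6362 -0.0197  0.1205] q [-12.  36.  69.   0.  75.  65.] F [ 1.1 -0.7 -0.4] w 0.0853 shift [-0.0001  0.0026  0.071 ] turn [ 0.0002 -0.0003 -0.    ]
```

```bash
python3 -m handwheel '[[[0,0.001,0.015],[0,0,0]],[[0,0.002,0.035],[0,0,0]],[[0,0.0026,0.055],[0,0,0]],[[0,0.0026,0.066],[0,0,0]],[[0,0.0026,0.071],[0,0,0]],[[0,0.0026,0.071],[0,0,0]],[[0,0.0026,0.071],[0,0,0]]]' >/dev/null; python3 go.py 0.6365 -0.021 0.085 13
python3 -m handwheel '[[[0,0,0],[0,0,0]],[[0,0,0],[0,0,0]],[[0,0,0],[0,0,0]],[[0,0,0],[0,0,0]],[[0,0,0],[0,0,0]],[[0,0,0],[0,0,0]],[[0,0,0],[0,0,0]]]' 0 80;  python3 go.py 0.6365 -0.021 0.085 13
```

```text
t 3.85 pos [ 0.6364 -0.0209  0.0846] q [-13.  38.  72.   0.  71.  64.] F [-0.1  0.7  0.1] w 0.0854 shift [ 0.0001  0.0003 -0.0008] turn [ 0.0001 -0.0002  0.0001]
time_s: 4.55
position: [0.6363, -0.021, 0.0845]
tool_rot: [[0.974, 0.225, 0.0], [0.225, -0.974, -0.0], [0.0, 0.0, -1.0]]
ft_force: [-0.2, -1.6, 1.4]
grip_width: 0.0149
gripper_force: 78.7
t 4.55 pos [ 0.6363 -0.021   0.0845] q [-13.  38.  72.  -0.  71.  64.] F [-0.2 -1.6  1.4] w 0.0149 shift [ 0.0003  0.0001 -0.001 ] turn [ 0.0001 -0.0001  0.    ]
```

```bash
python3 -m handwheel '[[[0,0,-0.005],[0,0,0]],[[0,0,-0.015],[0,0,0]],[[0,0,-0.03],[0,0,0]],[[0,0,-0.045],[0,0,0]],[[0,0,-0.065],[0,0,0]],[[0,0,-0.09],[0,0,0]],[[0,0,-0.12],[0,0,0]],[[0,0,-0.15],[0,0,0]],[[0,0,-0.18],[0,0,0]],[[0,0,-0.21],[0,0,0]]]'
python3 -m handwheel '[[[0,0,-0.04],[0,0,0]],[[0,0,-0.08],[0,0,0]],[[0,0,-0.11],[0,0,0]],[[0,0,-0.12],[0,0,0]],[[0,0,-0.12],[0,0,0]]]'>/dev/null;  python3 go.py 0.40 0.333 0.25 93
```

```text
time_s: 5.55
position: [0.6362, -0.0208, 0.1911]
tool_rot: [[0.974, 0.225, 0.001], [0.225, -0.974, -0.0], [0.001, 0.0, -1.0]]
ft_force: [0.0, -0.5, -2.2]
grip_width: 0.0149
gripper_force: 78.8
t 6.05 pos [ 0.6363 -0.0208  0.2503] q [-13.  30.  57.   0.  93.  64.] F [-1.2  0.2 -2.1] w 0.0147 shift [-3.011e-01 -7.958e-01 -3.000e-04] turn [ 5.000e-04 -2.000e-04 -4.444e-01]
```

```bash
python3 -m handwheel '[[[-0.005,-0.015,0],[0,0,-0.01]],[[-0.02,-0.05,0],[0,0,-0.03]],[[-0.04,-0.1,0],[0,0,-0.06]],[[-0.06,-0.16,0],[0,0,-0.1]],[[-0.083,-0.22,0],[0,0,-0.14]],[[-0.106,-0.28,0],[0,0,-0.18]],[[-0.128,-0.34,0],[0,0,-0.22]],[[-0.15,-0.4,0],[0,0,-0.26]],[[-0.17,-0.45,0],[0,0,-0.29]],[[-0.18,-0.48,0],[0,0,-0.31]]]'
python3 go.py 0.40 0.333 0.25 93
```

```text
time_s: 7.05
position: [0.4924, 0.1945, 0.2487]
tool_rot: [[0.355, 0.935, -0.002], [0.935, -0.355, 0.0], [-0.001, -0.002, -1.0]]
ft_force: [0.9, -0.0, -1.9]
grip_width: 0.015
gripper_force: 78.8
t 7.05 pos [0.4924 0.1945 0.2487] q [ 9. 19. 76.  0. 85. 30.] F [ 0.9 -0.  -1.9] w 0.015 shift [ 0.1933 -0.2711 -0.0022] turn [-6.000e-04  1.000e-04 -1.323e-01]
```

```bash
python3 -m handwheel '[[[0.02,-0.03,0],[0,0,-0.02]],[[0.055,-0.08,0],[0,0,-0.05]],[[0.1,-0.14,0],[0,0,-0.08]],[[0.145,-0.2,0],[0,0,-0.11]],[[0.175,-0.245,0.01],[0,0,-0.13]],[[0.19,-0.267,0.03],[0,0,-0.13]],[[0.193,-0.27,0.06],[0,0,-0.13]],[[0.193,-0.27,0.09],[0,0,-0.13]],[[0.193,-0.27,0.12],[0,0,-0.13]],[[0.193,-0.27,0.15],[0,0,-0.13]]]' >/dev/null
python3 go.py 0.40 0.333 0.071 93
```

```text
t 8.05 pos [0.4031 0.331  0.1727] q [26. 22. 84. -0. 74. 24.] F [-0.1 -0.7 -2.1] w 0.0146 shift [ 0.0044 -0.0057  0.2034] turn [-0.0005  0.0003 -0.0048]
```

```bash
python3 - <<'E'
from m import *
im,d,P=snap('top');W=cloud(d,P); print(fin(W,im,(90,170,215,270),'red',(.05,.065)))
save(cv2.resize(im[150:290,60:300],None,fx=3,fy=3),'bin1.png')
E
```

```text
(432, 'mean', array([0.3839, 0.2905, 0.0579]), 'zmed', np.float64(0.0583), 'rect', array([398.3, 307.3]), array([140.1, 140.3]), 6.6)
```

View pics/bin1.png

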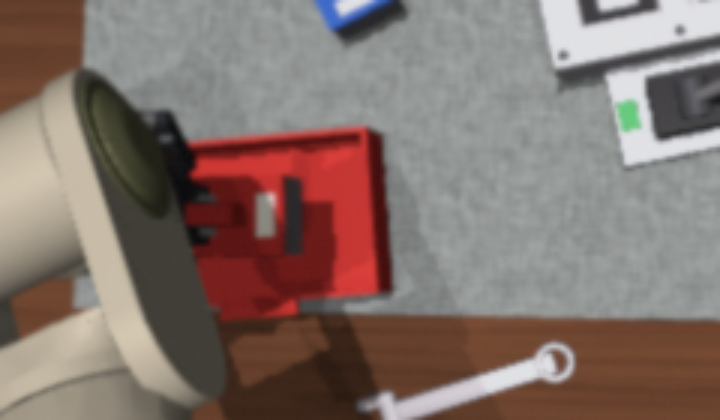

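The crop shows the cartridge over the middle of the bin: its end face is at (293,215) and the bin's walls run from row 130 to 300. I lower it and release.

```bash
python3 -m handwheel '[[[0,-0.003,0.03],[0,0,0]],[[0,-0.005,0.07],[0,0,0]],[[0,-0.005,0.11],[0,0,0]],[[0,-0.005,0.15],[0,0,0]],[[0,-0.005,0.18],[0,0,0]],[[0,-0.005,0.195],[0,0,0]],[[0,-0.005,0.203],[0,0,0]],[[0,-0.005,0.203],[0,0,0]],[[0,-0.005,0.203],[0,0,0]]]' 
python3 -m handwheel '[[[0,0,0],[0,0,0]],[[0,0,0],[0,0,0]],[[0,0,0],[0,0,0]],[[0,0,0],[0,0,0]],[[0,0,0],[0,0,0]]]' 1
python3 -m handwheel '[[[0,0,-0.03],[0,0,0]],[[0,0,-0.09],[0,0,0]],[[0,0,-0.16],[0,0,0]],[[0,0,-0.23],[0,0,0]],[[0,0,-0.29],[0,0,0]],[[0,0,-0.33],[0,0,0]],[[0,0,-0.34],[0,0,0]],[[0,0,-0.34],[0,0,0]]]' > /dev/null;  python3 go.py 0.64 -0.2865 0.24 13
```

```text
time_s: 9.0
position: [0.4013, 0.3315, 0.0734]
tool_rot: [[-0.038, 0.999, 0.001], [0.999, 0.038, 0.0], [0.0, 0.001, -1.0]]
ft_force: [0.8, -0.5, -1.5]
grip_width: 0.0147
gripper_force: 78.7
time_s: 9.5
position: [0.401, 0.3315, 0.0729]
tool_rot: [[-0.039, 0.999, 0.0], [0.999, 0.039, 0.0], [0.0, 0.0, -1.0]]
ft_force: [-0.0, 0.3, 0.4]
grip_width: 0.0847
gripper_force: 0.0
t 10.3 pos [0.401  0.3314 0.2428] q [27. 18. 78.  0. 84. 24.] F [ 0.   1.2 -0.8] w 0.0852 shift [-1.2534  0.43    0.0055] turn [ 1.000e-04 -2.000e-04  4.401e-01]
```

```bash
python3 -m handwheel '[[[-0.02,0.007,0],[0,0,0.01]],[[-0.07,0.025,0],[0,0,0.03]],[[-0.14,0.05,0],[0,0,0.06]],[[-0.22,0.076,0],[0,0,0.095]],[[-0.3,0.103,0],[0,0,0.13]],[[-0.38,0.13,0],[0,0,0.165]],[[-0.46,0.157,0],[0,0,0.2]],[[-0.54,0.184,0],[0,0,0.235]],[[-0.62,0.212,0],[0,0,0.27]],[[-0.7,0.24,0],[0,0,0.3]]]' >/dev/null
python3 go.py 0.64 -0.2865 0.24 13
```

```text
t 11.3 pos [ 0.5342 -0.0161  0.2414] q [-14.  20.  76.  -0.  85.  38.] F [0.3 1.1 0.9] w 0.0853 shift [-0.1648  0.5569  0.002 ] turn [-0.0005  0.0006  0.138 ]
```

```bash
python3 - <<'E'
from m import *
im,d,P=snap('top');W=cloud(d,P); save(cv2.resize(im[160:280,80:220],None,fx=3,fy=3),'bin2.png')
print('redfin',fin(W,im,(90,180,200,265),'red',(.085,.105)))
E
```

```text
redfin (187, 'mean', array([0.3997, 0.3287, 0.095 ]), 'zmed', np.float64(0.095), 'rect', array([399.3, 329.1]), array([15.9, 57.2]), 1.1)
```

```bash
python3 -m handwheel '[[[-0.01,0.03,0],[0,0,0.01]],[[-0.03,0.09,0],[0,0,0.03]],[[-0.05,0.17,0],[0,0,0.05]],[[-0.075,0.25,0],[0,0,0.07]],[[-0.1,0.33,0],[0,0,0.09]],[[-0.12,0.41,0],[0,0,0.11]],[[-0.143,0.48,0.02],[0,0,0.125]],[[-0.157,0.53,0.05],[0,0,0.138]],[[-0.164,0.555,0.09],[0,0,0.138]],[[-0.165,0.557,0.12],[0,0,0.138]]]' >/dev/null
python3 -m handwheel '[[[0,0,0],[0,0,0]],[[0,0,0],[0,0,0]]]' >/dev/null
python3 go.py 0.64 -0.2865 0.18 13
python3 - <<'E'
from m import *
im,d,P=snap('wrist');W=cloud(d,P);save(im,'w2.png')
print(fin(W,im,(150,80,400,300),'green',(.086,.1)));print(fin(W,im,(150,80,400,300),'green',(.05,.07)))
E
```

```text
t 12.55 pos [ 0.6417 -0.2827  0.1827] q [-33.  39.  51.   0.  90.  43.] F [-0.8 -0.5  0.3] w 0.0859 shift [-0.0051  0.0066  0.0053] turn [-0.0002  0.0002  0.0025]
(1274, 'mean', array([ 0.6482, -0.2804,  0.0912]), 'zmed', np.float64(0.0913), 'rect', array([ 646.9, -280.8]), array([58. , 15.7]), 12.9)
(4567, 'mean', array([ 0.6506, -0.2799,  0.0597]), 'zmed', np.float64(0.0596), 'rect', array([ 646.1, -281.1]), array([109.5,  56.1]), 13.2)
```

View pics/w2.png

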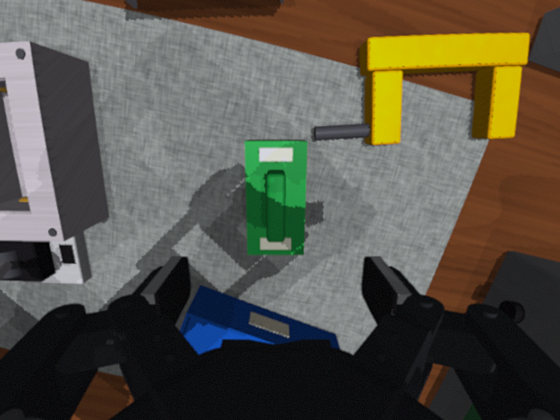

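The wrist view shows the green fin at (276,205), with the clamp's bar ending clear at (315,133) and the blue bin below. Green's centre is (0.6465, -0.281). I grasp it with the same x offset as I used for red.

```bash
python3 go.py 0.6456 -0.281 0.1 13.05; python3 -m handwheel '[[[0.004,-0.001,0.01],[0,0,0.001]],[[0.009,-0.002,0.04],[0,0,0.002]],[[0.009,-0.002,0.08],[0,0,0.002]],[[0.009,-0.002,0.12],[0,0,0.002]],[[0.009,-0.002,0.145],[0,0,0.002]],[[0.009,-0.002,0.16],[0,0,0.002]],[[0.009,-0.002,0.16],[0,0,0.002]],[[0.009,-0.002,0.16],[0,0,0.002]]]' >/dev/null; python3 go.py 0.6456 -0.281 0.065 13.05
```

```text
t 12.6 pos [ 0.642  -0.2828  0.1836] q [-33.  39.  51.   0.  90.  43.] F [ 0.2 -0.4  0.9] w 0.0855 shift [ 0.0077 -0.0019  0.1671] turn [ 0.0002 -0.0002  0.0022]
t 13.4 pos [ 0.6464 -0.2817  0.1038] q [-33.  43.  57.   0.  80.  44.] F [ 1.2 -0.5  0.4] w 0.0853 shift [-0.0014 -0.0017  0.0776] turn [ 0.0004 -0.0004 -0.0002]
```

```bash
python3 -m handwheel '[[[-0.001,-0.001,0.015],[0,0,0]],[[-0.0015,-0.0015,0.035],[0,0,0]],[[-0.0015,-0.0015,0.055],[0,0,0]],[[-0.0015,-0.0015,0.07],[0,0,0]],[[-0.0015,-0.0015,0.077],[0,0,0]],[[-0.0015,-0.0015,0.077],[0,0,0]],[[-0.0015,-0.0015,0.077],[0,0,0]]]' >/dev/null; python3 go.py 0.6456 -0.281 0.0645 13.05
python3 -m handwheel '[[[0,0,0],[0,0,0]],[[0,0,0],[0,0,0]],[[0,0,0],[0,0,0]],[[0,0,0],[0,0,0]],[[0,0,0],[0,0,0]],[[0,0,0],[0,0,0]],[[0,0,0],[0,0,0]]]' 0 100;  python3 go.py 0.6456 -0.281 0.0645 13.05
python3 -m handwheel '[[[0,0,-0.01],[0,0,0]],[[0,0,-0.03],[0,0,0]],[[0,0,-0.06],[0,0,0]],[[0,0,-0.1],[0,0,0]],[[0,0,-0.15],[0,0,0]],[[0,0,-0.2],[0,0,0]],[[0,0,-0.25],[0,0,0]],[[0,0,-0.28],[0,0,0]],[[0,0,-0.29],[0,0,0]],[[0,0,-0.29],[0,0,0]]]'; python3 go.py 0.6363 -0.021 0.2 13
```

```text
t 14.1 pos [ 0.6453 -0.2811  0.0646] q [-33.  45.  59.   0.  75.  44.] F [-0.1 -0.1  0.1] w 0.0853 shift [ 0.0007 -0.      0.0001] turn [ 0.0001 -0.0001 -0.0002]
time_s: 14.8
position: [0.6453, -0.2811, 0.0646]
tool_rot: [[0.974, 0.225, 0.001], [0.225, -0.974, -0.0], [0.0, 0.0, -1.0]]
ft_force: [0.2, -0.5, 2.0]
grip_width: 0.0146
gripper_force: 98.0
t 14.8 pos [ 0.6453 -0.2811  0.0646] q [-33.  45.  59.  -0.  75.  44.] F [ 0.2 -0.5  2. ] w 0.0146 shift [ 0.0007 -0.      0.0002] turn [ 0.0002 -0.0001 -0.0002]
time_s: 15.8
position: [0.6451, -0.2809, 0.21]
tool_rot: [[0.974, 0.225, 0.001], [0.225, -0.974, -0.001], [0.001, 0.001, -1.0]]
ft_force: [0.9, -0.5, -2.6]
grip_width: 0.014
gripper_force: 97.6
t 15.8 pos [ 0.6451 -0.2809  0.21  ] q [-33.  39.  48.   0.  94.  44.] F [ 0.9 -0.5 -2.6] w 0.014 shift [ 0.0998 -0.5105  0.0196] turn [ 0.0002 -0.0002  0.0001]
```

```bash
python3 -m handwheel '[[[0.004,-0.02,0],[0,0,0]],[[0.012,-0.06,0],[0,0,0]],[[0.024,-0.12,0],[0,0,0]],[[0.038,-0.19,0],[0,0,0]],[[0.052,-0.26,0],[0,0,0]],[[0.066,-0.33,0],[0,0,0]],[[0.08,-0.4,0],[0,0,0]],[[0.09,-0.46,0],[0,0,0]],[[0.098,-0.5,0],[0,0,0]],[[0.1,-0.51,0],[0,0,0]]]' >/dev/null
python3 -m handwheel '[[[0,0,0.01],[0,0,0]],[[0,0,0.02],[0,0,0]],[[0,0,0.02],[0,0,0]],[[0,0,0.02],[0,0,0]]]' >/dev/null
python3 go.py 0.636 -0.021 0.16 13
```

```text
t 17.2 pos [ 0.6364 -0.0221  0.1989] q [-13.  32.  62.  -0.  86.  64.] F [-0.4 -0.7 -1.6] w 0.0147 shift [-0.0002 -0.0024  0.0778] turn [-0.0001  0.0002 -0.0003]
```

```bash
python3 -m handwheel '[[[0,-0.001,0.01],[0,0,0]],[[0,-0.0024,0.03],[0,0,0]],[[0,-0.0024,0.055],[0,0,0]],[[0,-0.0024,0.07],[0,0,0]],[[0,-0.0024,0.077],[0,0,0]],[[0,-0.0024,0.077],[0,0,0]],[[0,-0.0024,0.077],[0,0,0]]]' >/dev/null
python3 go.py 0.636 -0.021 0.14 13
```

```text
t 17.9 pos [ 0.6363 -0.0201  0.1611] q [-12.  34.  66.   0.  80.  65.] F [ 0.2 -0.3 -1.8] w 0.0143 shift [-0.0011  0.0016  0.0422] turn [ 0.0001 -0.0002  0.0001]
```

```bash
python3 -m handwheel '[[[0,0.0016,0.008],[0,0,0]],[[-0.001,0.0016,0.02],[0,0,0]],[[-0.001,0.0016,0.03],[0,0,0]],[[-0.001,0.0016,0.038],[0,0,0]],[[-0.001,0.0016,0.042],[0,0,0]],[[-0.001,0.0016,0.042],[0,0,0]],[[-0.001,0.0016,0.042],[0,0,0]]]' >/dev/null
python3 go.py 0.636 -0.021 0.11 13
```

```text
t 18.6 pos [ 0.6359 -0.021   0.14  ] q [-13.  35.  68.  -0.  78.  64.] F [ 0.1  1.  -1.1] w 0.0144 shift [0.0001 0.     0.0599] turn [ 0.     -0.0001  0.0001]
```

```bash
python3 -m handwheel '[[[0,0,0.006],[0,0,0]],[[0,0,0.014],[0,0,0]],[[0,0,0.022],[0,0,0]],[[0,0,0.03],[0,0,0]],[[0,0,0.03],[0,0,0]]]' 
python3 go.py 0.636 -0.021 0.105 13
```

```text
time_s: 19.1
position: [0.6355, -0.0209, 0.124]
tool_rot: [[0.974, 0.225, -0.001], [0.225, -0.974, 0.0], [-0.001, -0.001, -1.0]]
ft_force: [-0.2, 0.4, -2.5]
grip_width: 0.0141
gripper_force: 97.8
t 19.1 pos [ 0.6355 -0.0209  0.124 ] q [-13.  35.  69.   0.  76.  64.] F [-0.2  0.4 -2.5] w 0.0141 shift [0.0009 0.0004 0.038 ] turn [-0.0002  0.0004  0.0001]
```

```bash
python3 -m handwheel '[[[0,0,0.008],[0,0,0]],[[0,0,0.016],[0,0,0]],[[0,0,0.024],[0,0,0]],[[0,0,0.032],[0,0,0]],[[0,0,0.036],[0,0,0]]]' 
python3 -m handwheel '[[[0,0,0.006],[0,0,0]],[[0,0,0.012],[0,0,0]],[[0,0,0.018],[0,0,0]],[[0,0,0.024],[0,0,0]],[[0,0,0.028],[0,0,0]],[[0,0,0.028],[0,0,0]]]'
```

```text
time_s: 19.6
position: [0.6357, -0.021, 0.1063]
tool_rot: [[0.974, 0.225, -0.001], [0.225, -0.974, 0.0], [-0.001, -0.0, -1.0]]
ft_force: [0.4, 0.4, -1.4]
grip_width: 0.0142
gripper_force: 97.8
time_s: 20.2
position: [0.636, -0.0211, 0.0931]
tool_rot: [[0.974, 0.225, 0.001], [0.225, -0.974, -0.0], [0.001, 0.0, -1.0]]
ft_force: [-1.0, -1.1, 3.6]
grip_width: 0.014
gripper_force: 98.4
```

```bash
python3 -m handwheel '[[[0,0,0.004],[0,0,0]],[[0,0,0.008],[0,0,0]],[[0,0,0.012],[0,0,0]],[[0,0,0.016],[0,0,0]],[[0,0,0.018],[0,0,0]],[[0,0,0.018],[0,0,0]],[[0,0,0.018],[0,0,0]]]'
```

```text
time_s: 20.9
position: [0.636, -0.0211, 0.0845]
tool_rot: [[0.974, 0.225, 0.001], [0.225, -0.974, -0.0], [0.001, 0.001, -1.0]]
ft_force: [-1.3, -0.3, 8.0]
grip_width: 0.0147
gripper_force: 99.2
```

```bash
python3 -m handwheel '[[[0,0,0.002],[0,0,0]],[[0,0,0.004],[0,0,0]],[[0,0,0.006],[0,0,0]],[[0,0,0.006],[0,0,0]],[[0,0,0.006],[0,0,0]]]'
```

```text
time_s: 21.4
position: [0.6361, -0.0213, 0.0844]
tool_rot: [[0.974, 0.225, 0.003], [0.225, -0.974, -0.001], [0.003, 0.002, -1.0]]
ft_force: [-8.4, -0.9, 27.1]
grip_width: 0.0145
gripper_force: 102.3
```

The force rises with no further travel, so it is home. I take off the load, release, lift and check.

```bash
python3 -m handwheel '[[[0,0,-0.003],[0,0,0]],[[0,0,-0.006],[0,0,0]],[[0,0,-0.006],[0,0,0]]]' >/dev/null
python3 -m handwheel '[[[0,0,0],[0,0,0]],[[0,0,0],[0,0,0]],[[0,0,0],[0,0,0]],[[0,0,0],[0,0,0]],[[0,0,0],[0,0,0]]]' 1
python3 -m handwheel '[[[0,0,-0.02],[0,0,0]],[[0,0,-0.06],[0,0,0]],[[0,0,-0.11],[0,0,0]],[[0,0,-0.16],[0,0,0]],[[0,0,-0.2],[0,0,0]],[[0,0,-0.23],[0,0,0]],[[0,0,-0.24],[0,0,0]],[[0,0,-0.24],[0,0,0]],[[0,0,-0.24],[0,0,0]]]' >/dev/null
python3 go.py 0.51 -0.1 0.2 13
python3 - <<'E'
from m import *
im,d,P=snap('wrist');W=cloud(d,P);save(im,'w3.png')
print('green',fin(W,im,(200,100,330,290),'green',(.106,.12)));print(fin(W,im,(200,100,330,290),'green',(.07,.099)))
print('black',fin(W,im,(145,140,212,260),'black',(.106,.115)))
print('knob',fin(W,im,(200,270,340,345),'yellow',(.09,.16)))
E
```

```text
time_s: 22.2
position: [0.6358, -0.0209, 0.0836]
tool_rot: [[0.974, 0.225, -0.0], [0.225, -0.974, 0.0], [-0.0, -0.0, -1.0]]
ft_force: [-0.3, 0.5, -0.0]
grip_width: 0.0844
gripper_force: 0.0
t 23.1 pos [ 0.6355 -0.0209  0.2031] q [-13.  32.  62.  -0.  86.  64.] F [-0.2  0.3 -0.8] w 0.0857 shift [-0.2802  0.0976  0.0064] turn [-0.0002  0.0004  0.0001]
green (1251, 'mean', array([ 0.6391, -0.0201,  0.1114]), 'zmed', np.float64(0.1115), 'rect', array([638.1, -20.2]), array([57.3, 15.7]), 13.5)
(4595, 'mean', array([ 0.6419, -0.0195,  0.0797]), 'zmed', np.float64(0.0797), 'rect', array([636.2, -20.9]), array([111.2,  56.3]), 13.1)
black (1284, 'mean', array([0.6206, 0.06  , 0.1111]), 'zmed', np.float64(0.1112), 'rect', array([618.8,  60.6]), array([58.8, 16.6]), 12.8)
knob (206, 'mean', array([ 0.5254, -0.0437,  0.1257]), 'zmed', np.float64(0.126), 'rect', array([524.6, -44.2]), array([ 6.8, 22.1]), 8.0)
```

View pics/w3.png

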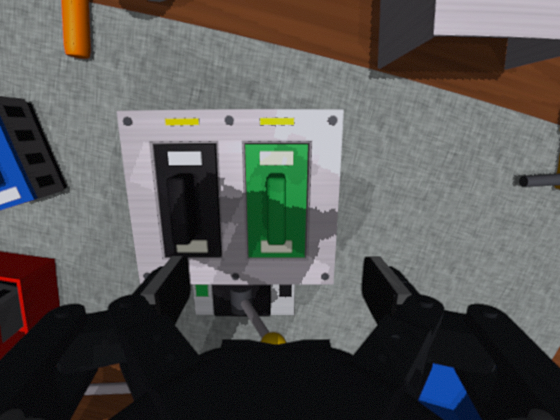

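The wrist view shows the green fin at (276,203) in its bay, with the top at 79.7 mm (flush), yaw 13.1°, and its centre 1 mm or less from where red was. Black is unmoved, and the lever is still off with its knob at (275,338). Next is the lever. From the unit's frame the knob should be near (0.514, -0.050, 0.121), which agrees with the camera. I'll push it with the shut fingers from the -y side.

```bash
python3 go.py 0.526 -0.101 0.2 13
python3 -m handwheel '[[[-0.02,0.009,0],[0,0,0]],[[-0.05,0.023,0],[0,0,0]],[[-0.09,0.041,0],[0,0,0]],[[-0.135,0.062,0],[0,0,0]],[[-0.18,0.082,0],[0,0,0]],[[-0.215,0.099,0],[0,0,0]],[[-0.24,0.11,0],[0,0,0]],[[-0.249,0.112,0],[0,0,0]],[[-0.249,0.112,0],[0,0,0]],[[-0.249,0.112,0],[0,0,0]]]' 0 40 >/dev/null; python3 go.py 0.526 -0.101 0.11 13
```

```text
t 23.15 pos [ 0.6355 -0.0209  0.2029] q [-13.  32.  62.  -0.  86.  64.] F [-1.1 -0.  -0.3] w 0.0853 shift [-0.2494  0.1067  0.006 ] turn [-0.0002  0.0005  0.0001]
t 24.15 pos [ 0.5275 -0.1033  0.2038] q [-24.  22.  79.   0.  79.  53.] F [-0.2  0.1  0.2] w 0.0 shift [-0.002  -0.0051  0.1875] turn [-0.     -0.0001  0.0002]
```

```bash
python3 -m handwheel '[[[0,0,0.02],[0,0,0]],[[0,0,0.06],[0,0,0]],[[0,0,0.11],[0,0,0]],[[0,0,0.15],[0,0,0]],[[0,0,0.18],[0,0,0]],[[0,0,0.188],[0,0,0]],[[0,0,0.188],[0,0,0]],[[0,0,0.188],[0,0,0]]]' >/dev/null; python3 go.py 0.501 0.008 0.11 13
```

```text
t 24.95 pos [ 0.5276 -0.1035  0.1103] q [-24.  27.  87.   0.  66.  53.] F [0.5 0.4 0.9] w 0.0001 shift [-0.0015 -0.2293  0.0005] turn [ 0.0002 -0.0003  0.0002]
```

```bash
python3 -m handwheel '[[[0,-0.015,0],[0,0,0]],[[0,-0.035,0],[0,0,0]],[[0,-0.055,0],[0,0,0]],[[0,-0.075,0],[0,0,0]],[[0,-0.095,0],[0,0,0]],[[0,-0.115,0],[0,0,0]],[[0,-0.135,0],[0,0,0]],[[0,-0.155,0],[0,0,0]],[[0,-0.175,0],[0,0,0]],[[0,-0.19,0],[0,0,0]]]';python3 -m handwheel '[[[0,-0.01,0],[0,0,0]],[[0,-0.02,0],[0,0,0]],[[0,-0.026,0],[0,0,0]],[[0,-0.026,0],[0,0,0]],[[0,-0.026,0],[0,0,0]]]'; python3 go.py 0.501 0.008 0.11 13
```

```text
time_s: 25.95
position: [0.5054, -0.01, 0.1097]
tool_rot: [[0.974, 0.226, -0.0], [0.226, -0.974, 0.0], [-0.0, -0.0, -1.0]]
ft_force: [0.3, -0.9, -0.5]
grip_width: -0.0005
gripper_force: 0.4
time_s: 26.45
position: [0.5029, 0.0016, 0.1098]
tool_rot: [[0.974, 0.225, 0.0], [0.225, -0.974, 0.0], [0.0, -0.0, -1.0]]
ft_force: [0.0, 1.1, -0.9]
grip_width: 0.0003
gripper_force: 0.0
t 26.45 pos [0.5029 0.0016 0.1098] q [-13.  25.  92.   0.  63.  64.] F [ 0.   1.1 -0.9] w 0.0003 shift [-0.0008 -0.0133 -0.0003] turn [-0. -0.  0.]
```

```bash
python3 -m handwheel '[[[0,-0.006,0],[0,0,0]],[[0,-0.012,0],[0,0,0]],[[0,-0.013,0],[0,0,0]],[[0,-0.013,0],[0,0,0]],[[0,-0.013,0],[0,0,0]]]'; python3 - <<'E'
from m import *
im,d,P=snap('side');save(cv2.resize(im[150:300,130:330],None,fx=4,fy=4),'lev.png')
W=cloud(d,P);print(fin(W,im,(210,170,280,250),'yellow',(.1,.15)))
E
```

```text
time_s: 26.95
position: [0.5014, 0.0078, 0.1098]
tool_rot: [[0.974, 0.225, 0.0], [0.225, -0.974, -0.0], [0.0, 0.0, -1.0]]
ft_force: [1.0, -2.1, -0.3]
grip_width: -0.0003
gripper_force: 1.5
(94, 'mean', array([0.4947, 0.0423, 0.1265]), 'zmed', np.float64(0.1274), 'rect', array([494.4,  40.8]), array([17.3, 20.7]), 86.5)
```

View pics/lev.png

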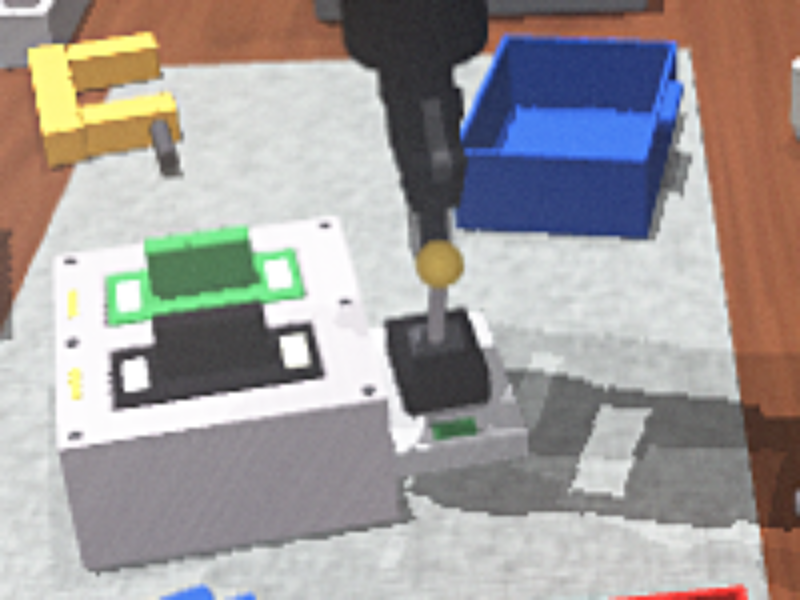

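The side view shows the knob at crop (440,265), now on the green-mark side. Its centre is about (0.495, 0.035, 0.122), against (0.495, 0.034, 0.121) expected at the stop. I give it a short extra push to feel the stop.

```bash
python3 -m handwheel '[[[0,-0.004,0],[0,0,0]],[[0,-0.008,0],[0,0,0]],[[0,-0.008,0],[0,0,0]],[[0,-0.008,0],[0,0,0]]]'
```

```text
time_s: 27.4
position: [0.5014, 0.0088, 0.11]
tool_rot: [[0.974, 0.225, 0.002], [0.225, -0.974, -0.006], [0.0, 0.006, -1.0]]
ft_force: [2.2, -20.7, -4.1]
grip_width: -0.0001
gripper_force: 10.0
```

The stop is felt at about 20 N with 1 mm of travel. I back off, lift and check everything.

```bash
python3 -m handwheel '[[[0,0.02,0],[0,0,0]],[[0,0.05,0],[0,0,0]],[[0,0.08,-0.02],[0,0,0]],[[0,0.09,-0.07],[0,0,0]],[[0,0.09,-0.14],[0,0,0]],[[0,0.09,-0.2],[0,0,0]],[[0,0.09,-0.23],[0,0,0]],[[0,0.09,-0.24],[0,0,0]],[[0,0.09,-0.24],[0,0,0]]]' 
python3 - <<'E'
from m import *
im,d,P=snap('side');W=cloud(d,P);print('knob',fin(W,im,(210,170,280,250),'yellow',(.1,.15)))
print('green',fin(W,im,(140,195,220,240),'green',(.07,.09)))
im,d,P=snap('top');W=cloud(d,P)
print('redfin',fin(W,im,(90,180,200,265),'red',(.085,.105)))
print('blackfin',fin(W,im,(240,100,280,165),'black',(.10,.13)))
print('bluefin',fin(W,im,(145,100,200,165),'blue',(.08,.11)))
E
```

```text
time_s: 28.3
position: [0.5106, -0.0321, 0.2298]
tool_rot: [[0.974, 0.225, 0.0], [0.225, -0.974, 0.0], [0.0, -0.0, -1.0]]
ft_force: [-0.5, 0.6, -0.8]
grip_width: 0.0
gripper_force: 0.0
knob (93, 'mean', array([0.4949, 0.042 , 0.1262]), 'zmed', np.float64(0.127), 'rect', array([494.8,  41.9]), array([23.2, 14.5]), 6.0)
green (245, 'mean', array([ 0.6364, -0.0112,  0.0811]), 'zmed', np.float64(0.0811), 'rect', array([636.2, -19.9]), array([110.2,  59.5]), 13.9)
redfin (189, 'mean', array([0.3997, 0.3286, 0.0948]), 'zmed', np.float64(0.0952), 'rect', array([399.5, 329.1]), array([16. , 57.8]), 1.3)
blackfin (55, 'mean', array([0.6306, 0.0658, 0.1109]), 'zmed', np.float64(0.111), 'rect', array([627.9,  69. ]), array([14.6, 33.1]), 75.6)
bluefin (174, 'mean', array([0.6108, 0.2762, 0.0904]), 'zmed', np.float64(0.0907), 'rect', array([611.5, 276.5]), array([55.4, 15.7]), 28.2)
```

```bash
python3 -c "
from rig import close_job; print(close_job())"
```

```text
the job is handed in; nothing more can be done
None
```

I handed the job in at about 28 s: the red cartridge is in the red bin, the green one is pressed home and flush in the freed bay, the lever was then thrown to its stop on the green side, and the black and blue cartridges were left where they were; no verdict came back.

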